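Tip the die block out of its nest and load it in the sloping rail

TASK

Press down the red end of the die block that lies flush in the wooden nest so that it tips up and stays tipped, then take it by its raised plain end. Slide it red end first into the open upper end of the sloping rail tube, and push it down until both blocks lie one against the other, hard against the yellow end stop, red ends downhill. Leave it there and do not disturb the jar, the hammer or the steel bowl.

Things in the scene. Friction and masses are not known exactly. Their poses are not given: they have to be found in the camera images.
- block: The loose die block: aluminium bar 100 mm long (its x), 44 wide (y), 28 high (z), about 0.3 kg, with an 18 mm long red nose at its +x end, a brass strip on top and a dark dot near its tail. Origin at its centre; z out of its top. It starts flat in the nest, top flush with the nest's rim, its centre 3 mm to the tail side of the ridge.
- block_nose (a point): Centre of the end face of the loose block's red nose (+50 mm along its x).
- block_tail (a point): Centre of the end face of the loose block's plain tail (-50 mm along its x).
- nest: Fixed wooden block, 83 mm wide, x = -74 to +84 mm, rim 56 mm above the bench, with a pocket 47.5 mm wide holding the die block: no room for fingers beside it or at its tail (1.5 mm); at its nose a sloped end wall, gap about 20 mm at the rim. Origin on the bench under the pocket's ridge; x points to the block's nose, y across, z up.
- nest_ridge (a point): Middle of the ridge in the pocket's floor, under the block, 28 mm above the bench. On the tail side of it the floor is level, on the nose side it slopes down at 28 degrees.
- nest_press (a point): Point to press: on the block's top 5 mm from its nose end, 56 mm above the bench. A tip pressed straight down may jam by friction; let it move as far towards the nose (nest +x) as half its way down. 9 mm down (1 to 2 N; 15 is safe) tips the block over the ridge; it stays nose down 28 degrees, top edge of its tail 21 mm over the rim, to be gripped there across its width by its upper 10 mm.
- tube: Fixed sloping rail tube on a blue stand. Origin: middle of the channel's floor in the mouth (upper, open end), 105 mm above the bench; x points down the channel, 22 degrees below level, y across, z out of the floor. Inside 48 mm wide and 31 mm high, 204 mm long; two 8 mm wide lips on top leave a 32 mm slot; walls 4 mm. Yellow flares guide the last 14 mm into the mouth.
- tube_tongue (a point): Upper end of the bare steel tongue, 28 mm wide and 6 thick, top level with the channel's floor, that runs 75 mm uphill from the mouth (tube x = -75 mm to 0). A block with its nose in the mouth can be put down on it, released and then pushed from behind; blocks do not slide down by themselves.
- tube_stop (a point): Middle of the channel's floor at the face of the yellow end stop (tube x = +204 mm). With both blocks home the loose block's tail is at tube x = 4 mm, its centre at x = 54 mm and 14 mm above the floor.
- first (a joint): Position (m) along the channel of the earlier block, like the loose one, which is captive in the channel with its red nose downhill: 0 is 30 mm short of the end stop, 0.030 is against the stop. It is stiff: pushing it takes about 3 N; it stays where it is left. It starts 5 to 28 mm short of the stop.
- first_tail (a point): Centre of the tail (uphill) end face of the earlier block in the channel.
- jar: Bystander: amber jar with black cap, 60 mm across, 80 mm high, upright; origin under its centre.
- hammer: Bystander: hammer lying on the bench; leave it.
- tin: Bystander: small steel bowl, 70 mm across, 45 mm high; origin under its centre.
Mind the look-alikes: they are no part of the job. There is more than one size of the block; the one meant has the size given above.

How it is judged:
By the outcome, as a careful person would: the job done as asked, in the order asked, and still so for the second after the job is handed in, with the robot touching nothing.
It also fails if it takes over 45 s, if anything falls off the work surface, if the arm or the gripper's body presses on something with over 40 N, if the wrist force passes 120 N, or if a joint passes its speed limit or range.

ROBOT

A 6-joint arm with a two-finger parallel gripper is mounted at the origin on the work surface. World frame = base frame: x ahead of the robot, y to its left, z up, the work surface at z = 0. Lengths are in m, angles in rad, forces in N, time in s.
With the tool pointing down it reaches from about 0.225 to 0.875 m from the base axis. Payload 3.4 kg.
Tool frame: the origin (TCP) lies at the centre of the arm's flange, where the gripper is bolted on; the fingertips stand manip.tcp_to_tips ahead of it and the grasp point (between the pads) lies 155 mm ahead of it (manip.tcp_to_tips is the distance from the TCP to the fingertips, in m); z points along the fingers, y is the line along which they close (so a half turn about z gives the same grasp; the last joint's range is limited). The gripper opens to 85 mm and grips with 20 to 120 N. Pads are 22 mm wide; open, the fingers measure 114 mm over their backs; the gripper's body (76 mm by 85 mm) begins 54 mm behind the grasp point. The pads swing forward as they close: fully open they stand 13 mm farther back than shut.
Start: joints at [1.227, 0.276, 1.505, -0, 1.361, -0.121], TCP at [0.127, 0.561, 0.405] pointing down, gripper open.
Joint ranges: [-2.89, 2.89], [-0.75, 2.08], [0.22, 2.7], [-1.18, 4.32], [0.11, 2.71], [-2.7, 2.7]. Speed limits (rad/s): [2.57, 2.57, 3.14, 3.14, 3.14, 3.14].

INTERFACE

Orientations are given as a unit quaternion [w, x, y, z].
In Python, from rig import sensors, imaging, manip gives the robot as it stands. The module is installed in compiled form; this text tells all that it offers.
- The arm moves only by the tool jog_arm, never from a script. Its argument "plan" is a list of rows, each an object of numbers: "dx", "dy", "dz": the shift along the tool's x, y, z in mm; "ax", "ay", "az": the turn, a rotation vector about the tool's x, y, z in units of 6 degrees (1.0 is 6 degrees); "grip": the closure, from 0 (fully open) to 1 (shut). A call has 1 to 20 rows; each row shifts and turns the commanded pose from where the row before left it, along the tool's axes as they then stand; what a row does not reach is not made up. A row lasts 1/12 s, in which the tool goes at most 41.7 mm and 7.16 degrees, less where a joint would pass 70% of its speed; a pose out of reach is approached as far as the arm can. A call is refused whole if a number of a shift passes 41.7 or a number of a turn 1, either way. A call with a gripper value outside its range is refused whole. The fingers move at their own pace and stop on an object; "grip_force" is the grip in N (left out, the last holds). Time passes only in rows, so rows that do not move let the fingers close. It gives the time, the measured TCP pose, the force, the opening and the grip force at its end, in the units of the state.
- sensors.get_state(): the state, without advancing time (a new reading comes with each control period).
- imaging.get_image(name): name is "side" or "top" or "wrist"; returns a dict with "image" (400x640x3 uint8, red, green, blue), "K" (3x3 intrinsics, pixels), "k1" (the pictures are not rectified: a ray, as slopes to the right and down, at radius r is drawn at 1 + k1 r^2 times it, then the intrinsics apply), "extrinsics" (4x4, takes a point from world to camera coordinates). Camera axes: x right, y up, looking along -z (the intrinsics and any distortion apply to the point x, -y, -z); pixel columns grow to the right and rows downward; lengths in m; the calibration is good to about 2 mm. A picture is of the moment at which its call begins. There is no depth.
- manip.sign_off(): hands the job in; it is judged then, once.
The state is a dict: "clock": time; "qpos": joint angles; "qd": joint speeds; "effort": joint torques, N m; "position": TCP position; "ee_rot": TCP orientation; "contact_force": force on the tool from outside, world axes, zero at the start; "moment": the same for the moment, N m; "width": finger opening in m; "gripper_force": force on a finger pad.
Only numpy, scipy, OpenCV 4.12 (cv2) and the standard library are available. Lean on these libraries where they do the work, as an engineer would, in place of code of your own. Each camera call takes 0.05 s, during which the arm holds its last target. There are 200 camera calls.

## Working session

There is one attempt and no reset: what is moved stays moved. The work goes in short steps, Python scripts to look and compute and a tool call to move; the robot and the scene stay as the last step left them, time stands still between calls to the robot, and variables do not carry over. Pictures are saved under pics/ and viewed, at most 10 in all, crops included, and the job is handed in when it is done.

Besides the shell and the picture viewer there is one more tool, called in YAML: its name, and indented under it one key for each argument. jog_arm: Moves the arm, as the interface text tells. Its arguments: {"type":"object","properties":{"plan":{"type":"array"},"grip_force":{"type":"number"}},"required":["plan"]}

```bash
mkdir -p pics; cat > h.py <<'E'
import numpy as np, cv2
from rig import sensors, imaging, manip
from scipy.spatial.transform import Rotation as R
def ray(c,px):
    K=c["K"];d=cv2.undistortPoints(np.array([[px]],float),K,np.array([c["k1"],0,0,0.]))[0,0]
    E=c["extrinsics"];Rm=E[:3,:3];o=-Rm.T@E[:3,3]
    v=Rm.T@np.array([d[0],-d[1],-1]);return o,v/np.linalg.norm(v)
def onz(c,px,z):
    o,v=ray(c,px);return o+v*(z-o[2])/v[2]
def proj(c,p):
    E=c["extrinsics"];q=E[:3,:3]@np.array(p)+E[:3,3]
    x,y=q[0]/-q[2],-q[1]/-q[2];f=1+c["k1"]*(x*x+y*y);K=c["K"]
    return np.array([K[0,0]*x*f+K[0,2],K[1,1]*y*f+K[1,2]])
def tri(c1,p1,c2,p2):
    o1,v1=ray(c1,p1);o2,v2=ray(c2,p2)
    s=np.linalg.lstsq(np.c_[v1,-v2],o2-o1,rcond=None)[0]
    a,b=o1+v1*s[0],o2+v2*s[1];return (a+b)/2,np.linalg.norm(a-b)
def pose():
    s=sensors.get_state();q=np.array(s["ee_rot"]);return np.array(s["position"]),R.from_quat(q[[1,2,3,0]])
def load(n):
    return dict(np.load(n+".npz"))
def snap(n,f):
    c=imaging.get_image(n);np.savez(f+".npz",**{k:np.array(v) for k,v in c.items()})
    cv2.imwrite(f"pics/{f}.png",c["image"][:,:,::-1]);return c
E
python3 - <<'E'
from h import *
for n in("top","side","wrist"):
    c=snap(n,n+"0");E=c["extrinsics"];print(n,-E[:3,:3].T@E[:3,3],c["K"][0,0],c["k1"])
a=[cv2.imread(f"pics/{n}0.png") for n in("top","side")]
print(manip.tcp_to_tips,sensors.get_state())
E
```

```text
top [ 0.31900236 -0.10755978  1.02379561] 376.5169528977323 -0.017427590096698916
side [ 0.43356744 -0.92668777  0.60361224] 439.34420490391045 -0.08121939882183007
wrist [0.06216873 0.57601321 0.37308147] 317.5277624540677 -0.005083577259886449
0.1734 {'clock': 0.15, 'qpos': array([ 1.22696216e+00,  2.76432427e-01,  1.50583437e+00,  7.73275660e-06,
        1.36073210e+00, -1.20977022e-01]), 'qd': array([-0.00046023, -0.00298533, -0.0040538 ,  0.00014771,  0.0010984 ,
        0.00047387]), 'effort': array([ 2.84265698e-03, -4.17144835e+01, -2.46032006e+01, -3.41031127e-04,
        7.55801186e-03, -3.22178209e-05]), 'position': array([0.12702094, 0.56062923, 0.40405131]), 'ee_rot': array([-1.65621110e-04,  1.11198905e-01,  9.93797922e-01, -6.83345790e-04]), 'contact_force': array([ 0.21351342, -0.02164293,  1.05056008]), 'moment': array([-0.00331092,  0.01700467,  0.01397424]), 'gripper_force': 0.0, 'width': 0.08554963392268554}
```

View pics/top0.png

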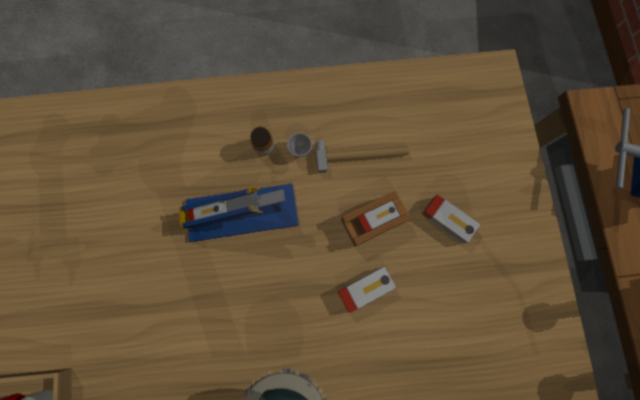

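View pics/side0.png

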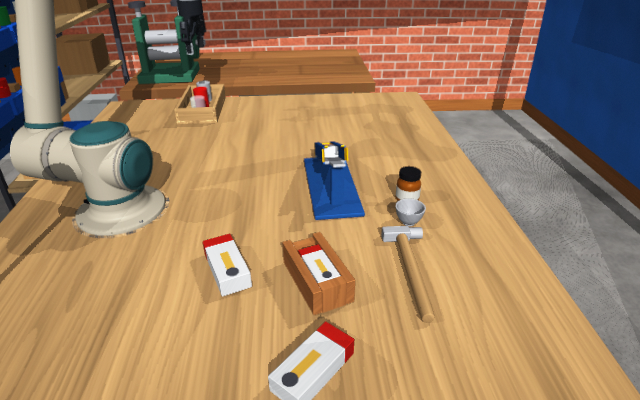

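The top view shows the tube with its yellow stop near (183,217) and its tongue near (285,198). There are three block candidates in top pixels: (380,216) in the wooden nest, (452,219) loose on the bench and (367,290) loose on the bench. The one in the nest fits: it is flush in the wooden block and smaller than the other two. I'll confirm it with enlarged crops and measure.

```bash
python3 - <<'E'
from h import *
t=cv2.imread("pics/top0.png");s=cv2.imread("pics/side0.png")
z=lambda i,x,y,w,h,k:cv2.resize(i[y:y+h,x:x+w],None,fx=k,fy=k,interpolation=cv2.INTER_CUBIC)
a=z(t,335,185,80,60,5);b=z(t,170,180,133,64,3);c=z(s,275,225,90,90,4);d=z(s,295,130,80,90,4)
o=np.zeros((600,800,3),np.uint8)
o[:300,:400]=a;o[0:192,400:799]=b;o[300-60:600,400+0:400+360]=c if 0 else o[240:600,400:760]
o[300:600,:360]=c[:300];o[200:560,400:720]=d
cv2.imwrite("pics/crop1.png",o)
T=load("top0")
for n,p in dict(base=(285,390),nest=(380,216)).items(): print(n,onz(T,p,.056))
hsv=cv2.cvtColor(t,cv2.COLOR_BGR2HSV)
red=((hsv[...,0]<6)|(hsv[...,0]>174))&(hsv[...,1]>150)&(hsv[...,2]>60)
n,l,st,ce=cv2.connectedComponentsWithStats(red.astype(np.uint8))
for i in range(1,n):
  if st[i,4]>15: print(st[i],ce[i])
E
```

```text
base [ 0.07780398 -0.0164321   0.056     ]
nest [ 0.47143798 -0.30028092  0.056     ]
[426 196  18  20 169] [434.06508876 205.44970414]
[188 209   6  12  46] [190.56521739 214.41304348]
[359 215  12  16  97] [364.28865979 222.92783505]
[339 288  18  24 198] [347.20707071 299.60606061]
[  4 394  17   6  50] [ 12.5  396.88]
```

View pics/crop1.png

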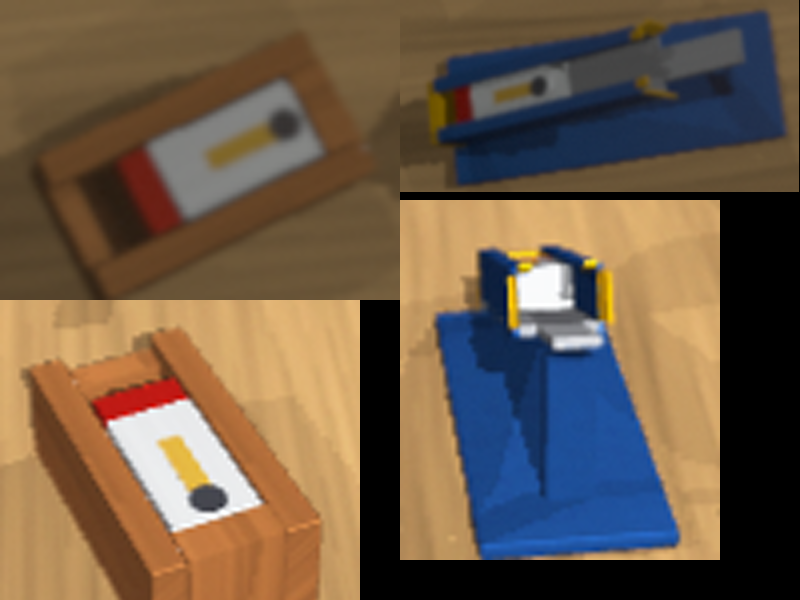

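The crop confirms it. The block in the nest is flush, with its red nose toward image left, brass strip and dot on the tail side. I'll work out rough axes and go.

```bash
cat >> h.py <<'E'
def rows(tp,tR,p=None,r=None):
    """total rotvec (6deg units, tool axes) and world/tool shift from commanded pose to target"""
    if p is None: p,r=pose()
    rv=(r.inv()*tR).as_rotvec()/np.radians(6)
    return np.round(1e3*(tp-p),1),np.round(1e3*r.inv().apply(tp-p),1),np.round(rv,2)
E
python3 - <<'E'
from h import *
T=load("top0");S=load("side0")
f=lambda x,y,k,ox,oy:((x+.5)/k-.5+ox,(y+.5)/k-.5+oy)
P={k:onz(T,f(*v,5,335,185),.056) for k,v in dict(nu=(118,157),nl=(152,235),tu=(290,78),tl=(325,155)).items()}
for k,v in P.items():print(k,v.round(4))
n=(P['nu']+P['nl'])/2;t=(P['tu']+P['tl'])/2;d=n-t;print("len",np.linalg.norm(d),"yaw",np.degrees(np.arctan2(d[1],d[0])),"centre",(n+t)/2)
# tube: tongue upper end z=105+75*sin22=133, block first top; stop
tg=onz(T,f(742,48,3,170-400/3,180),.133)
m=onz(T,f(655,62,3,170-400/3,180),.105)
st=onz(T,f(440,118,3,170-400/3,180),.105-.204*np.sin(np.radians(22))+.031)
print("tongue",tg,"mouth",m,"stop",st,np.degrees(np.arctan2(*(st-tg)[[1,0]])))
p,r=pose();print(r.as_matrix().round(3))
W=load("wrist0");E=W["extrinsics"];print("cam in tool",r.inv().apply(-E[:3,:3].T@E[:3,3]-p),(r.inv().as_matrix()@E[:3,:3].T).round(3))
E
```

```text
nu [ 0.4773 -0.2437  0.056 ]
nl [ 0.4349 -0.2559  0.056 ]
tu [ 0.5098 -0.3393  0.056 ]
tl [ 0.4672 -0.3514  0.056 ]
len 0.10088831452756618 yaw 108.73239962380994 centre [ 0.47230924 -0.29755821  0.056     ]
tongue [ 0.53318537 -0.05918588  0.133     ] mouth [0.53548488 0.01552802 0.105     ] stop [0.51587175 0.21082607 0.05958025] 93.66887986703082
[[-0.975  0.221 -0.   ]
 [ 0.221  0.975 -0.001]
 [ 0.    -0.001 -1.   ]]
cam in tool [0.06664304 0.0007132  0.03098069] [[ 0.001  0.964  0.265]
 [ 1.    -0.001 -0.   ]
 [ 0.     0.265 -0.964]]
```

jog_arm:
  plan:
    - {"dx":-30.9,"dy":-23.8}
    - {"dx":-30.9,"dy":-23.8}
    - {"dx":-30.9,"dy":-23.8}
    - {"dx":-30.9,"dy":-23.8}
    - {"dx":-30.9,"dy":-23.8}
    - {"dx":-30.9,"dy":-23.8}
    - {"dx":-30.9,"dy":-23.8}
    - {"dx":-30.9,"dy":-23.8}
    - {"dx":-30.9,"dy":-23.8}
    - {"dx":-30.9,"dy":-23.8}
    - {"dx":-30.9,"dy":-23.8}
    - {"dx":-30.9,"dy":-23.8}
    - {"dx":-30.9,"dy":-23.8}
    - {"dx":-30.9,"dy":-23.8}
    - {"dx":-30.9,"dy":-23.8}
    - {"dx":-30.9,"dy":-23.8}
    - {"az":1}
    - {"az":1}
    - {"az":1}
    - {"az":1}

```text
$.plan[0]: bad value
```

jog_arm:
  plan:
    - {"az":1,"grip":1}
    - {"az":1,"grip":1}
    - {"az":1,"grip":1}
    - {"az":1,"grip":1}
    - {"az":1,"grip":1}
    - {"az":1,"grip":1}
    - {"az":1,"grip":1}
    - {"az":1,"grip":1}
    - {"az":0.2,"grip":1}
    - {"grip":1}
    - {"grip":1}
    - {"grip":1}

```text
$.plan[0]: bad value
```

```bash
python3 - <<'E'
from h import *
c=snap("wrist","w1");p,r=pose();print(p,r.as_matrix().round(3),sensors.get_state()["qpos"].round(2),sensors.get_state()["clock"])
i=cv2.imread("pics/w1.png");cv2.imwrite("pics/w1v.png",cv2.resize(i,(800,500)))
E
```

```text
[0.12700296 0.56068516 0.40417587] [[-0.975  0.221 -0.   ]
 [ 0.221  0.975 -0.001]
 [ 0.    -0.001 -1.   ]] [ 1.23  0.28  1.51  0.    1.36 -0.12] 0.2
```

View pics/w1v.png

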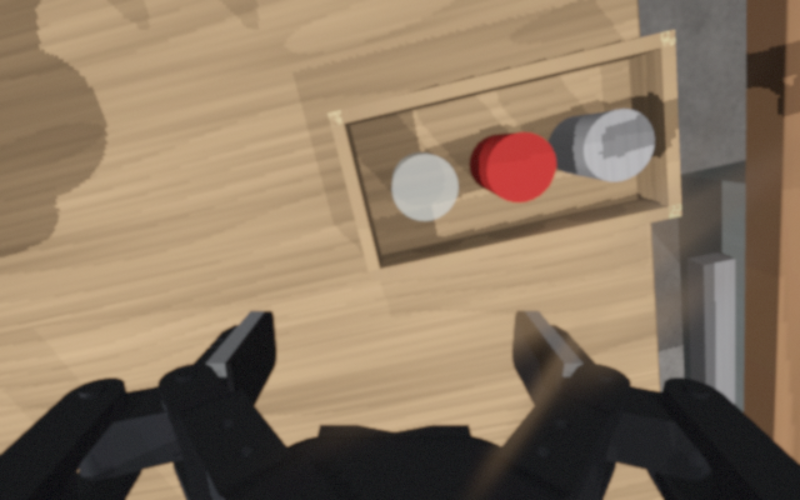

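The move was refused, probably because each row needs every key. The picture shows the arm still at its start: a tray with cans at about (510,150), and the open fingers at the bottom.

jog_arm:
  plan:
    - {"dx":-30.9,"dy":-23.8,"dz":0,"ax":0,"ay":0,"az":0,"grip":1}
  grip_force: 40

```text
clock: 0.28
position: [0.1498, 0.5341, 0.4041]
ee_rot: [-0.002, 0.109, 0.994, 0.002]
contact_force: [2.1, 2.2, 0.8]
width: 0.0754
gripper_force: 0.0
```

jog_arm:
  plan:
    - {"dx":-30.9,"dy":-23.8,"dz":0,"ax":0,"ay":0,"az":0,"grip":1}
    - {"dx":-30.9,"dy":-23.8,"dz":0,"ax":0,"ay":0,"az":0,"grip":1}
    - {"dx":-30.9,"dy":-23.8,"dz":0,"ax":0,"ay":0,"az":0,"grip":1}
    - {"dx":-30.9,"dy":-23.8,"dz":0,"ax":0,"ay":0,"az":0,"grip":1}
    - {"dx":-30.9,"dy":-23.8,"dz":0,"ax":0,"ay":0,"az":0,"grip":1}
    - {"dx":-30.9,"dy":-23.8,"dz":0,"ax":0,"ay":0,"az":0,"grip":1}
    - {"dx":-30.9,"dy":-23.8,"dz":0,"ax":0,"ay":0,"az":0,"grip":1}
    - {"dx":-30.9,"dy":-23.8,"dz":0,"ax":0,"ay":0,"az":0,"grip":1}
    - {"dx":-30.9,"dy":-23.8,"dz":0,"ax":0,"ay":0,"az":0,"grip":1}
    - {"dx":-30.9,"dy":-23.8,"dz":0,"ax":0,"ay":0,"az":0,"grip":1}
    - {"dx":-30.9,"dy":-23.8,"dz":0,"ax":0,"ay":0,"az":0,"grip":1}
    - {"dx":-30.9,"dy":-23.8,"dz":0,"ax":0,"ay":0,"az":0,"grip":1}
    - {"dx":-30.9,"dy":-23.8,"dz":0,"ax":0,"ay":0,"az":0,"grip":1}
    - {"dx":-30.9,"dy":-23.8,"dz":0,"ax":0,"ay":0,"az":0,"grip":1}
    - {"dx":-30.9,"dy":-23.8,"dz":0,"ax":0,"ay":0,"az":0,"grip":1}
    - {"dx":0,"dy":0,"dz":0,"ax":0,"ay":0,"az":1,"grip":1}
    - {"dx":0,"dy":0,"dz":0,"ax":0,"ay":0,"az":1,"grip":1}
    - {"dx":0,"dy":0,"dz":0,"ax":0,"ay":0,"az":1,"grip":1}
    - {"dx":0,"dy":0,"dz":0,"ax":0,"ay":0,"az":1,"grip":1}
    - {"dx":0,"dy":0,"dz":0,"ax":0,"ay":0,"az":1,"grip":1}

```text
clock: 1.95
position: [0.5251, 0.0799, 0.4044]
ee_rot: [-0.0, 0.367, 0.93, -0.0]
contact_force: [-0.6, -0.0, -0.6]
width: 0.0002
gripper_force: 0.0
```

jog_arm:
  plan:
    - {"dx":0,"dy":0,"dz":0,"ax":0,"ay":0,"az":1,"grip":1}
    - {"dx":0,"dy":0,"dz":0,"ax":0,"ay":0,"az":1,"grip":1}
    - {"dx":0,"dy":0,"dz":0,"ax":0,"ay":0,"az":1,"grip":1}
    - {"dx":0,"dy":0,"dz":0,"ax":0,"ay":0,"az":1,"grip":1}
    - {"dx":0,"dy":0,"dz":0,"ax":0,"ay":0,"az":1,"grip":1}
    - {"dx":0,"dy":0,"dz":0,"ax":0,"ay":0,"az":1,"grip":1}
    - {"dx":0,"dy":0,"dz":0,"ax":0,"ay":0,"az":1,"grip":1}
    - {"dx":0,"dy":0,"dz":0,"ax":0,"ay":0,"az":0.2,"grip":1}
    - {"dx":0,"dy":0,"dz":0,"ax":0,"ay":0,"az":0,"grip":1}
    - {"dx":0,"dy":0,"dz":0,"ax":0,"ay":0,"az":0,"grip":1}

```text
clock: 2.78
position: [0.5251, 0.0802, 0.4046]
ee_rot: [-0.0, 0.681, 0.732, -0.0]
contact_force: [0.6, -0.4, 0.4]
width: -0.0002
gripper_force: 0.0
```

```bash
python3 - <<'E'
from h import *
c=snap("wrist","w2");p,r=pose();print(p,r.as_matrix().round(3),sensors.get_state()["qpos"].round(2),sensors.get_state()["clock"])
i=cv2.imread("pics/w2.png");cv2.imwrite("pics/w2v.png",cv2.resize(i,(800,500)))
E
```

```text
[0.52506296 0.08017296 0.4046008 ] [[-0.072  0.997 -0.   ]
 [ 0.997  0.072  0.   ]
 [ 0.    -0.    -1.   ]] [ 0.02  0.21  1.6   0.    1.34 -0.05] 2.8333
```

View pics/w2v.png

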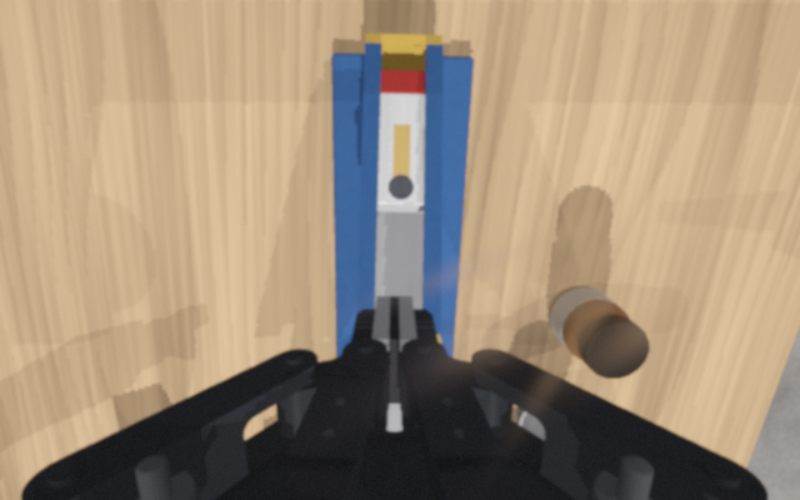

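The wrist view shows the tube running vertically near column 400, with the stop at (403,45), the earlier block's red nose at (403,80) and its tail at (400,208). The mouth is hidden by the fingers. Next I'll look from farther uphill on the way to the nest.

jog_arm:
  plan:
    - {"dx":-38,"dy":0,"dz":0,"ax":0,"ay":0,"az":0,"grip":1}
    - {"dx":-38,"dy":0,"dz":0,"ax":0,"ay":0,"az":0,"grip":1}
    - {"dx":-38,"dy":0,"dz":0,"ax":0,"ay":0,"az":0,"grip":1}
    - {"dx":-38,"dy":0,"dz":0,"ax":0,"ay":0,"az":0,"grip":1}
    - {"dx":-38,"dy":0,"dz":0,"ax":0,"ay":0,"az":0,"grip":1}
    - {"dx":0,"dy":0,"dz":0,"ax":0,"ay":0,"az":0,"grip":1}
    - {"dx":0,"dy":0,"dz":0,"ax":0,"ay":0,"az":0,"grip":1}

```text
clock: 3.42
position: [0.5385, -0.1113, 0.4044]
ee_rot: [-0.0, 0.683, 0.731, 0.0]
contact_force: [0.0, 0.9, -0.2]
width: 0.0001
gripper_force: 0.0
```

```bash
python3 - <<'E'
from h import *
c=snap("wrist","w3");print(pose()[0])
E
```

```text
[ 0.53838001 -0.10988349  0.40442529]
```

jog_arm:
  plan:
    - {"dx":-35,"dy":-11,"dz":0,"ax":0,"ay":0,"az":-0.6,"grip":1}
    - {"dx":-35,"dy":-11,"dz":0,"ax":0,"ay":0,"az":-0.6,"grip":1}
    - {"dx":-35,"dy":-11,"dz":0,"ax":0,"ay":0,"az":-0.6,"grip":1}
    - {"dx":-35,"dy":-11,"dz":0,"ax":0,"ay":0,"az":-0.6,"grip":1}
    - {"dx":-35,"dy":-11,"dz":0,"ax":0,"ay":0,"az":-0.1,"grip":1}
    - {"dx":-10,"dy":0,"dz":0,"ax":0,"ay":0,"az":0,"grip":1}
    - {"dx":0,"dy":0,"dz":0,"ax":0,"ay":0,"az":0,"grip":1}
    - {"dx":0,"dy":0,"dz":0,"ax":0,"ay":0,"az":0,"grip":1}

```text
clock: 4.13
position: [0.5223, -0.2991, 0.4043]
ee_rot: [-0.001, 0.58, 0.815, 0.001]
contact_force: [-0.1, 1.6, 0.8]
width: 0.0003
gripper_force: 0.0
```

```bash
python3 - <<'E'
from h import *
c=snap("wrist","w4");p,r=pose();print(p,r.as_matrix().round(3))
a=cv2.imread("pics/w3.png");b=cv2.imread("pics/w4.png")
z=lambda i,x,y:cv2.resize(i[y:y+300,x:x+200],None,fx=2,fy=2,interpolation=cv2.INTER_CUBIC)
cv2.imwrite("pics/w34.png",np.hstack([z(a,220,0),z(b,220,0)]))
E
```

```text
[ 0.5222021  -0.29845462  0.404456  ] [[-0.328  0.945 -0.001]
 [ 0.945  0.328  0.002]
 [ 0.002  0.    -1.   ]]
```

View pics/w34.png

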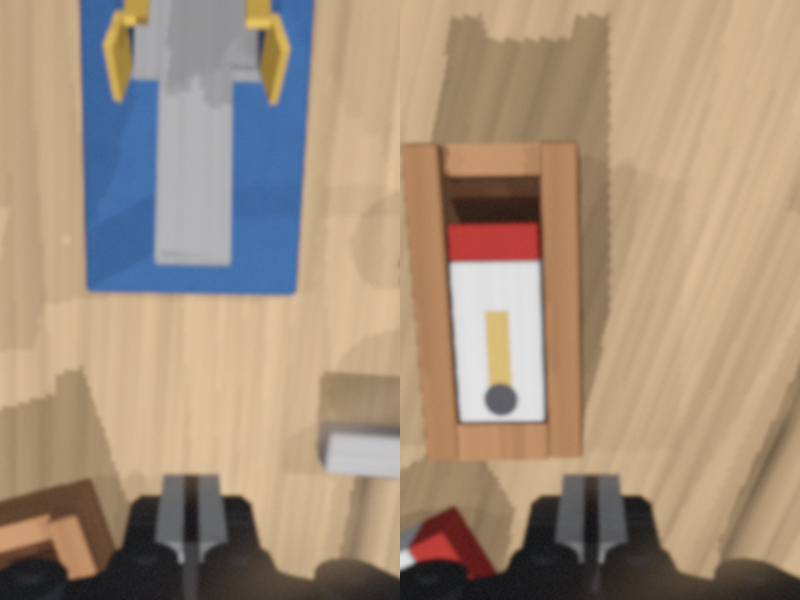

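Left crop: tongue upper end at about (193,252) and channel floor edge at the mouth at about (195,80). Right crop: block in the nest with nose corners (47,224) and (140,222), and tail corners (59,423) and (146,421).

```bash
cat > g.py <<'E'
from h import *
f=lambda x,y:((x+.5)/2-.5+220,(y+.5)/2-.5)
A=load("w3");B=load("w4");C=load("w2")
q={k:onz(B,f(*v),.056) for k,v in dict(nl=(47,224),nr=(140,222),tl=(59,423),tr=(146,421)).items()}
n=(q['nl']+q['nr'])/2;t=(q['tl']+q['tr'])/2;d=n-t;ny=np.arctan2(d[1],d[0])
nx=np.array([np.cos(ny),np.sin(ny),0]);nest=(n+t)/2+.003*nx;nest[2]=0
s=np.sin(np.radians(22));co=np.cos(np.radians(22))
m=onz(A,f(195,80),.105);tg=onz(A,f(193.3,252),.105+.075*s)
# slot centreline from w2 at lip top
def slot(px):
    z=.1
    for _ in range(20):
        P=onz(C,px,z);S=(P[1]-m[1]-.035*s)/co;z=.105-S*s+.035*co
    return P
a=slot((402.5/1.25-.1,90/1.25));b=slot((400/1.25-.1,290/1.25))
ty=np.arctan2(*(a-tg)[[1,0]])
th=np.array([np.cos(ty),np.sin(ty),0])
tx=th*co-np.array([0,0,s]);tz=th*s+np.array([0,0,co]);tyv=np.cross(tz,tx)
if __name__=="__main__":
    for k,v in q.items():print(k,v.round(4))
    print("len",np.linalg.norm(d),"yaw",np.degrees(ny),"nest",nest)
    print("mouth",m,"tongue",tg,np.linalg.norm(m-tg));print("slot",a,b)
    L=lambda u,v:np.degrees(np.arctan2(*(u-v)[[1,0]]))
    print("yaws",L(a,b),L(a,m),L(a,tg),L(m,tg))
    for u in(a,b,tg):print("lat",(u-m)@tyv)
E
python3 g.py
```

```text
nl [ 0.4349 -0.2562  0.056 ]
nr [ 0.477  -0.2407  0.056 ]
tl [ 0.4681 -0.351   0.056 ]
tr [ 0.5108 -0.335   0.056 ]
len 0.10033595247770571 yaw 109.52413387033536 nest [ 0.47172338 -0.29290946  0.        ]
mouth [0.53232633 0.01058304 0.105     ] tongue [ 0.53597688 -0.05297282  0.13309549] 0.06958469856492328
slot [0.52405461 0.18271538 0.07320273] [0.53159061 0.0523307  0.12588156]
yaws 93.30791359828855 92.75120074201067 92.8958355818468 93.2873685950463
lat -0.00043502396309508945
lat -0.0013743229093764694
lat -0.00043502396309509075
```

```bash
sed -i 's/193.3,252/193.3,265/' g.py; cat >> g.py <<'E'
def nestR(a,yaw=None): # tool tilted a deg, z towards -nest x
    y=ny if yaw is None else yaw
    h=np.array([np.cos(y),np.sin(y),0]);a=np.radians(a);up=np.array([0,0,1.])
    z=-h*np.sin(a)-up*np.cos(a);x=h*np.cos(a)-up*np.sin(a)
    return R.from_matrix(np.c_[x,np.cross(z,x),z])
def legs(tR,pts):
    p,r=pose();print("turn",((r.inv()*tR).as_rotvec()/np.radians(6)).round(2))
    for q in pts: print("leg",(1e3*tR.inv().apply(q-p)).round(1),q.round(4));p=q
E
python3 - <<'E'
from g import *
print(tg,m,np.linalg.norm(tg-m),np.degrees(ty),np.degrees(ny))
tR=nestR(15)
off=tR.apply([.011,0,.1734]);up=np.array([0,0,1.])
legs(tR,[nest+nx*x/1e3+up*z/1e3-off for x,z in((42,90),(42,61),(47,49),(50,43),(50,100))])
E
```

```text
[ 0.53630305 -0.05766575  0.13309549] [0.53232633 0.01058304 0.105     ] 0.07391256779324046 92.91694186383651 109.52413387033536
turn [-0.01 -2.52 -0.07]
leg [132.3 -45.7 113.8] [ 0.4462 -0.221   0.2603]
leg [ 7.5  0.  28. ] [ 0.4462 -0.221   0.2313]
leg [ 7.9  0.  10.3] [ 0.4446 -0.2163  0.2193]
leg [4.5 0.  5. ] [ 0.4436 -0.2135  0.2133]
leg [-14.8   0.  -55.1] [ 0.4436 -0.2135  0.2703]
```

jog_arm:
  plan:
    - {"dx":0,"dy":0,"dz":0,"ax":0,"ay":-0.84,"az":0,"grip":1}
    - {"dx":0,"dy":0,"dz":0,"ax":0,"ay":-0.84,"az":0,"grip":1}
    - {"dx":0,"dy":0,"dz":0,"ax":0,"ay":-0.84,"az":-0.07,"grip":1}
    - {"dx":26.5,"dy":-9.1,"dz":22.8,"ax":0,"ay":0,"az":0,"grip":1}
    - {"dx":26.5,"dy":-9.1,"dz":22.8,"ax":0,"ay":0,"az":0,"grip":1}
    - {"dx":26.5,"dy":-9.1,"dz":22.8,"ax":0,"ay":0,"az":0,"grip":1}
    - {"dx":26.5,"dy":-9.1,"dz":22.8,"ax":0,"ay":0,"az":0,"grip":1}
    - {"dx":26.5,"dy":-9.1,"dz":22.8,"ax":0,"ay":0,"az":0,"grip":1}
    - {"dx":2.5,"dy":0,"dz":9.4,"ax":0,"ay":0,"az":0,"grip":1}
    - {"dx":2.5,"dy":0,"dz":9.4,"ax":0,"ay":0,"az":0,"grip":1}
    - {"dx":2.5,"dy":0,"dz":9.4,"ax":0,"ay":0,"az":0,"grip":1}
    - {"dx":0,"dy":0,"dz":0,"ax":0,"ay":0,"az":0,"grip":1}
    - {"dx":0,"dy":0,"dz":0,"ax":0,"ay":0,"az":0,"grip":1}

```text
clock: 5.27
position: [0.4473, -0.2235, 0.2314]
ee_rot: [0.108, 0.572, 0.809, -0.076]
contact_force: [0.4, 0.5, 0.2]
width: 0.0001
gripper_force: 0.0
```

jog_arm:
  plan:
    - {"dx":2.5,"dy":0,"dz":1.7,"ax":0,"ay":0,"az":0,"grip":1}
    - {"dx":1.6,"dy":0,"dz":1.7,"ax":0,"ay":0,"az":0,"grip":1}
    - {"dx":1.4,"dy":0,"dz":1.7,"ax":0,"ay":0,"az":0,"grip":1}
    - {"dx":1.4,"dy":0,"dz":1.7,"ax":0,"ay":0,"az":0,"grip":1}
    - {"dx":1.4,"dy":0,"dz":1.7,"ax":0,"ay":0,"az":0,"grip":1}
    - {"dx":1.4,"dy":0,"dz":1.7,"ax":0,"ay":0,"az":0,"grip":1}

```text
clock: 5.77
position: [0.4439, -0.2169, 0.2185]
ee_rot: [0.107, 0.573, 0.809, -0.077]
contact_force: [0.3, -0.2, 0.7]
width: 0.0
gripper_force: 0.0
```

jog_arm:
  plan:
    - {"dx":1.5,"dy":0,"dz":1.8,"ax":0,"ay":0,"az":0,"grip":1}
    - {"dx":1.5,"dy":0,"dz":1.8,"ax":0,"ay":0,"az":0,"grip":1}
    - {"dx":1.5,"dy":0,"dz":1.8,"ax":0,"ay":0,"az":0,"grip":1}
    - {"dx":0,"dy":0,"dz":0,"ax":0,"ay":0,"az":0,"grip":1}
    - {"dx":0,"dy":0,"dz":0,"ax":0,"ay":0,"az":0,"grip":1}

```text
clock: 6.18
position: [0.4429, -0.214, 0.212]
ee_rot: [0.107, 0.572, 0.809, -0.077]
contact_force: [0.1, 0.2, 0.4]
width: -0.0004
gripper_force: 0.0
```

```bash
python3 - <<'E'
from g import *
c=snap("side","s5");p,r=pose();e=p+r.apply([.011,0,.1734])-nest;print(e@nx,e[2])
i=c["image"][215:315,270:370,::-1];cv2.imwrite("pics/s5v.png",cv2.resize(i,(500,500),interpolation=cv2.INTER_CUBIC))
E
```

```text
0.049266898298436765 0.04187190867575877
```

View pics/s5v.png

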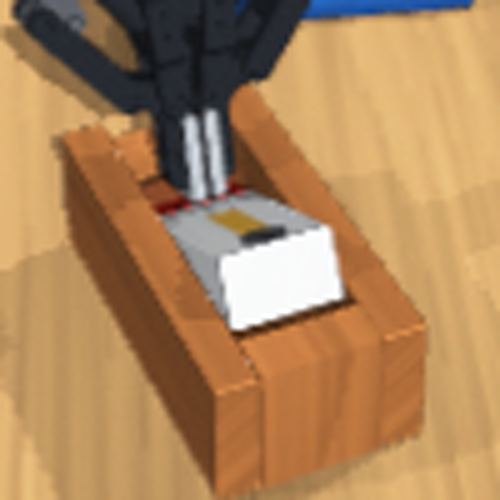

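The block is tipped, nose down with its tail raised, and no force is left on the tool. Now back off, open, and line up for the grasp.

```bash
python3 - <<'E'
from g import *
tR=nestR(28);up=np.array([0,0,1.])
tz_=tR.apply([0,0,1.])
tip=nest-.031*nx+.0649*up
G=tip-.1685*tz_
p,r=pose()
legs(tR,[p+up*.09,G-.06*tz_,G])
E
```

```text
turn [-0.02 -2.15 -0.01]
leg [-42.3   0.  -79.5] [ 0.443  -0.2141  0.3021]
leg [10.   0.8 34.9] [ 0.4462 -0.221   0.2667]
leg [ 0.  0. 60.] [ 0.4556 -0.2476  0.2137]
```

jog_arm:
  plan:
    - {"dx":-7.8,"dy":0,"dz":-29,"ax":0,"ay":0,"az":0,"grip":1}
    - {"dx":-7.8,"dy":0,"dz":-29,"ax":0,"ay":0,"az":0,"grip":1}
    - {"dx":-7.8,"dy":0,"dz":-29,"ax":0,"ay":0,"az":0,"grip":1}
    - {"dx":0,"dy":0,"dz":0,"ax":0,"ay":-0.72,"az":0,"grip":0.1}
    - {"dx":0,"dy":0,"dz":0,"ax":0,"ay":-0.72,"az":0,"grip":0.1}
    - {"dx":0,"dy":0,"dz":0,"ax":0,"ay":-0.72,"az":0,"grip":0.1}
    - {"dx":5,"dy":0.4,"dz":17.5,"ax":0,"ay":0,"az":0,"grip":0.1}
    - {"dx":5,"dy":0.4,"dz":17.5,"ax":0,"ay":0,"az":0,"grip":0.1}
    - {"dx":0,"dy":0,"dz":0,"ax":0,"ay":0,"az":0,"grip":0.1}
    - {"dx":0,"dy":0,"dz":0,"ax":0,"ay":0,"az":0,"grip":0.1}

```text
clock: 7.07
position: [0.446, -0.2209, 0.2662]
ee_rot: [0.197, 0.56, 0.792, -0.141]
contact_force: [-1.0, -0.7, 0.1]
width: 0.077
gripper_force: 0.0
```

```bash
python3 - <<'E'
from g import *
tR=nestR(28);up=np.array([0,0,1.])
tz_=tR.apply([0,0,1.]);G=nest-.031*nx+.0649*up-.1685*tz_
legs(tR,[G])
c=snap("wrist","w6")
bx=tR.apply([1.,0,0]);te=nest-.0325*nx+.077*up;by=np.cross(up,nx)
for k in(.022,-.022): print("pred tail corner",proj(c,te+k*by).round(1),"nose",proj(c,te+.1*bx+k*by).round(1))
cv2.imwrite("pics/w6v.png",cv2.resize(c["image"][:,170:470,::-1],None,fx=1.5,fy=1.5))
E
```

```text
turn [-0.03 -0.    0.  ]
leg [-0.4  0.2 59.7] [ 0.4556 -0.2476  0.2137]
pred tail corner [280.6 235.3] nose [275.5  65.1]
pred tail corner [350.2 235.4] nose [355.6  65.2]
```

View pics/w6v.png

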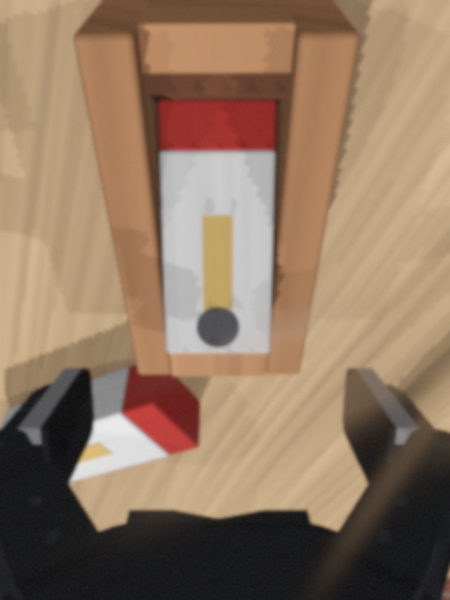

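The tail corners are at full-image pixels (280,235) and (351,235), exactly as predicted. Descending and gripping.

jog_arm:
  plan:
    - {"dx":-0.4,"dy":0.2,"dz":20,"ax":0,"ay":0,"az":0,"grip":0.1}
    - {"dx":0,"dy":0,"dz":20,"ax":0,"ay":0,"az":0,"grip":0.1}
    - {"dx":0,"dy":0,"dz":14,"ax":0,"ay":0,"az":0,"grip":0.1}
    - {"dx":0,"dy":0,"dz":5.7,"ax":0,"ay":0,"az":0,"grip":0.3}
    - {"dx":0,"dy":0,"dz":0,"ax":0,"ay":0,"az":0,"grip":1}
    - {"dx":0,"dy":0,"dz":0,"ax":0,"ay":0,"az":0,"grip":1}
    - {"dx":0,"dy":0,"dz":0,"ax":0,"ay":0,"az":0,"grip":1}
    - {"dx":0,"dy":0,"dz":0,"ax":0,"ay":0,"az":0,"grip":1}
    - {"dx":0,"dy":0,"dz":0,"ax":0,"ay":0,"az":0,"grip":1}
    - {"dx":0,"dy":0,"dz":0,"ax":0,"ay":0,"az":0,"grip":1}
  grip_force: 80

```text
clock: 7.95
position: [0.4559, -0.2478, 0.2151]
ee_rot: [0.198, 0.56, 0.792, -0.141]
contact_force: [-1.4, -0.3, 3.8]
width: 0.0414
gripper_force: 82.0
```

jog_arm:
  plan:
    - {"dx":-4.7,"dy":0,"dz":-8.8,"ax":0,"ay":0,"az":0,"grip":1}
    - {"dx":-7,"dy":0,"dz":-13.2,"ax":0,"ay":0,"az":0,"grip":1}
    - {"dx":-9.4,"dy":0,"dz":-17.7,"ax":0,"ay":0,"az":0,"grip":1}
    - {"dx":-11.7,"dy":0,"dz":-22,"ax":0,"ay":0,"az":0,"grip":1}
    - {"dx":-11.7,"dy":0,"dz":-22,"ax":0,"ay":0,"az":0,"grip":1}
    - {"dx":-11.7,"dy":0,"dz":-22,"ax":0,"ay":0,"az":0,"grip":1}
    - {"dx":-11.7,"dy":0,"dz":-22,"ax":0,"ay":0,"az":0,"grip":1}
    - {"dx":0,"dy":0,"dz":0,"ax":0,"ay":0,"az":0,"grip":1}
    - {"dx":0,"dy":0,"dz":0,"ax":0,"ay":0,"az":0,"grip":1}

```text
clock: 8.7
position: [0.4561, -0.2472, 0.3597]
ee_rot: [0.199, 0.56, 0.792, -0.14]
contact_force: [-0.9, 0.5, -3.1]
width: 0.0417
gripper_force: 81.4
```

```bash
python3 - <<'E'
from g import *
c=snap("wrist","w7");d=snap("side","s7");p,r=pose();print(p,r.as_matrix().round(3))
b=cv2.resize(d["image"][130:330,220:420,::-1],(400,400))
a=cv2.resize(c["image"][:,220:420,::-1],None,fx=1.5,fy=1.5)
b=cv2.copyMakeBorder(b,0,200,0,0,cv2.BORDER_CONSTANT);cv2.imwrite("pics/w7v.png",np.hstack([a,b]))
E
```

```text
[ 0.4552063  -0.24683838  0.35698559] [[-0.295  0.943  0.153]
 [ 0.833  0.333 -0.442]
 [-0.468 -0.003 -0.884]]
```

View pics/w7v.png

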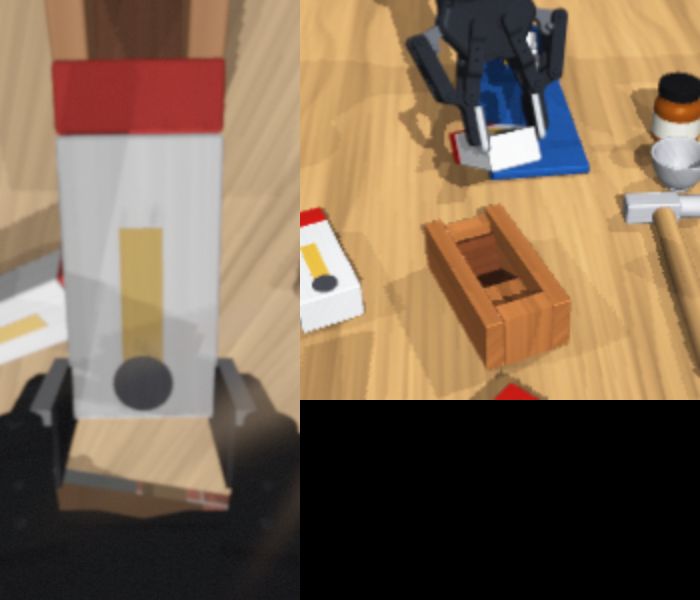

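The block is held by its tail with the nose clear of the nest. In the crop its nose corners are at (52,61) and (224,59), its tail corners at (70,417) and (212,417). Next I'll get the block's pose in the tool and the insertion path.

```bash
cat >> g.py <<'E'
def blockpose(c,pts,p,r):
    obj=np.array([[50,22,14],[50,-22,14],[-50,22,14],[-50,-22,14.]])/1e3
    ok,rv,tv=cv2.solvePnP(obj,np.array(pts,float),c["K"],np.array([c["k1"],0,0,0.]),flags=cv2.SOLVEPNP_ITERATIVE)
    F=np.diag([1,-1,-1.]);E=c["extrinsics"]
    Rw=E[:3,:3].T@F@cv2.Rodrigues(rv)[0];o=E[:3,:3].T@(F@tv[:,0]-E[:3,3])
    return r.inv().apply(o-p),r.inv()*R.from_matrix(Rw)
E
python3 - <<'E'
from g import *
c=load("w7");p,r=pose();f=lambda x,y:((x+.5)/1.5-.5+220,(y+.5)/1.5-.5)
bp,bR=blockpose(c,[f(52,61),f(224,59),f(69.5,417),f(212,417)],p,r)
print(bp.round(4),bR.as_matrix().round(3))
E
```

```text
[0.0413 0.0014 0.1748] [[ 1.    -0.005  0.025]
 [-0.005 -1.    -0.019]
 [ 0.026  0.019 -0.999]]
```

```bash
cat >> g.py <<'E'
bp=np.array([.042,.001,.1743])
iR=nestR(21,ty)
def ins(x,z,dy=0): return m+tx*x/1e3+tz*z/1e3+tyv*dy/1e3-iR.apply(bp)
E
python3 - <<'E'
from g import *
print(np.degrees(ty),tyv);legs(iR,[ins(-75,75),ins(-75,19)])
E
```

```text
92.91694186383651 [-9.98704354e-01 -5.08882505e-02 -3.46944695e-18]
turn [1.11 1.15 2.52]
leg [ 211.    89.1 -106.1] [ 0.5323 -0.0076  0.3804]
leg [-1. -0. 56.] [ 0.5333 -0.0286  0.3285]
```

jog_arm:
  plan:
    - {"dx":0,"dy":0,"dz":0,"ax":0.37,"ay":0.38,"az":0.84,"grip":1}
    - {"dx":0,"dy":0,"dz":0,"ax":0.37,"ay":0.38,"az":0.84,"grip":1}
    - {"dx":0,"dy":0,"dz":0,"ax":0.37,"ay":0.38,"az":0.84,"grip":1}
    - {"dx":30.1,"dy":12.7,"dz":-15.2,"ax":0,"ay":0,"az":0,"grip":1}
    - {"dx":30.1,"dy":12.7,"dz":-15.2,"ax":0,"ay":0,"az":0,"grip":1}
    - {"dx":30.1,"dy":12.7,"dz":-15.2,"ax":0,"ay":0,"az":0,"grip":1}
    - {"dx":30.1,"dy":12.7,"dz":-15.2,"ax":0,"ay":0,"az":0,"grip":1}
    - {"dx":30.1,"dy":12.7,"dz":-15.2,"ax":0,"ay":0,"az":0,"grip":1}
    - {"dx":30.1,"dy":12.7,"dz":-15.2,"ax":0,"ay":0,"az":0,"grip":1}
    - {"dx":30.1,"dy":12.7,"dz":-15.2,"ax":0,"ay":0,"az":0,"grip":1}
    - {"dx":0,"dy":0,"dz":0,"ax":0,"ay":0,"az":0,"grip":1}
    - {"dx":0,"dy":0,"dz":0,"ax":0,"ay":0,"az":0,"grip":1}
    - {"dx":0,"dy":0,"dz":0,"ax":0,"ay":0,"az":0,"grip":1}

```text
clock: 9.88
position: [0.5323, -0.0082, 0.3802]
ee_rot: [0.133, 0.677, 0.713, -0.127]
contact_force: [-0.2, -1.0, -1.7]
width: 0.0416
gripper_force: 81.8
```

```bash
python3 - <<'E'
from g import *
legs(iR,[ins(-75,19)]);print(sensors.get_state()["contact_force"])
E
```

```text
turn [-0.01  0.03  0.02]
leg [-0.5 -0.  55.6] [ 0.5333 -0.0286  0.3285]
[-0.22046903 -1.02782595 -1.71355763]
```

Lower to just above the tongue and look, using masks for the numbers and the last viewed picture.

jog_arm:
  plan:
    - {"dx":-0.5,"dy":0,"dz":20,"ax":0,"ay":0,"az":0,"grip":1}
    - {"dx":0,"dy":0,"dz":20,"ax":0,"ay":0,"az":0,"grip":1}
    - {"dx":0,"dy":0,"dz":12,"ax":0,"ay":0,"az":0,"grip":1}
    - {"dx":0,"dy":0,"dz":3.6,"ax":0,"ay":0,"az":0,"grip":1}
    - {"dx":0,"dy":0,"dz":0,"ax":0,"ay":0,"az":0,"grip":1}
    - {"dx":0,"dy":0,"dz":0,"ax":0,"ay":0,"az":0,"grip":1}

```text
clock: 10.38
position: [0.5338, -0.0297, 0.3305]
ee_rot: [0.134, 0.678, 0.712, -0.126]
contact_force: [0.5, 0.3, -1.4]
width: 0.0416
gripper_force: 81.8
```

```bash
python3 - <<'E'
from g import *
c=snap("wrist","w8");d=snap("side","s8");p,r=pose();legs(iR,[ins(-75,19)])
b=cv2.resize(d["image"][100:220,290:370,::-1],None,fx=4,fy=4,interpolation=cv2.INTER_CUBIC)
a=cv2.resize(c["image"][:240,210:430,::-1],None,fx=2,fy=2)
b=cv2.copyMakeBorder(b,0,0,0,0,cv2.BORDER_CONSTANT);cv2.imwrite("pics/w8v.png",np.hstack([a,b]))
E
```

```text
turn [ 0.04  0.03 -0.02]
leg [ 1.6 -0.8  2.4] [ 0.5333 -0.0286  0.3285]
```

View pics/w8v.png

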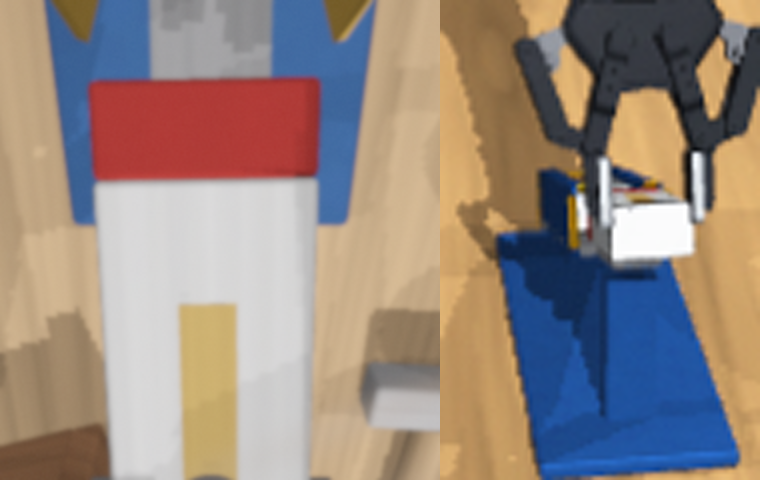

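Left crop: nose edge spans columns 90–319 (centre 204.5), tongue spans 150–272 (centre 211). Allowing for depth, the block is about 1 mm left of the channel, so I'll correct that and feel for the tongue.

jog_arm:
  plan:
    - {"dx":0,"dy":1,"dz":2.5,"ax":0,"ay":0,"az":0,"grip":1}
    - {"dx":0,"dy":0,"dz":2.5,"ax":0,"ay":0,"az":0,"grip":1}
    - {"dx":0,"dy":0,"dz":0,"ax":0,"ay":0,"az":0,"grip":1}
    - {"dx":0,"dy":0,"dz":0,"ax":0,"ay":0,"az":0,"grip":1}

```text
clock: 10.82
position: [0.5349, -0.0305, 0.3258]
ee_rot: [0.134, 0.677, 0.713, -0.126]
contact_force: [0.3, 0.8, -2.3]
width: 0.0416
gripper_force: 81.8
```

jog_arm:
  plan:
    - {"dx":0,"dy":0,"dz":0.7,"ax":0,"ay":0,"az":0,"grip":1}
    - {"dx":0,"dy":0,"dz":0.7,"ax":0,"ay":0,"az":0,"grip":1}
    - {"dx":0,"dy":0,"dz":0,"ax":0,"ay":0,"az":0,"grip":1}

```text
clock: 11.07
position: [0.5351, -0.0311, 0.3248]
ee_rot: [0.134, 0.677, 0.712, -0.126]
contact_force: [-0.7, 0.9, 0.3]
width: 0.0415
gripper_force: 82.1
```

```bash
python3 - <<'E'
from g import *
legs(iR,[ins(-75,14)]);print(sensors.get_state()["contact_force"])
E
```

```text
turn [ 0.03  0.03 -0.01]
leg [ 1.  -1.7  0.7] [ 0.5334 -0.0305  0.3239]
[-0.68599403  0.86040432  0.28786387]
```

jog_arm:
  plan:
    - {"dx":3,"dy":0,"dz":-0.8,"ax":0,"ay":0,"az":0,"grip":1}
    - {"dx":6,"dy":0,"dz":0,"ax":0,"ay":0,"az":0,"grip":1}
    - {"dx":6,"dy":0,"dz":0,"ax":0,"ay":0,"az":0,"grip":1}
    - {"dx":5,"dy":0,"dz":0,"ax":0,"ay":0,"az":0,"grip":1}
    - {"dx":4,"dy":0,"dz":0,"ax":0,"ay":0,"az":0,"grip":1}
    - {"dx":0,"dy":0,"dz":0,"ax":0,"ay":0,"az":0,"grip":1}

```text
clock: 11.57
position: [0.5338, -0.0074, 0.3162]
ee_rot: [0.134, 0.677, 0.713, -0.125]
contact_force: [-0.1, 0.8, -1.5]
width: 0.0416
gripper_force: 82.0
```

jog_arm:
  plan:
    - {"dx":2,"dy":0,"dz":0,"ax":0,"ay":0,"az":0,"grip":1}
    - {"dx":2,"dy":0,"dz":0,"ax":0,"ay":0,"az":0,"grip":1}
    - {"dx":2,"dy":0,"dz":0,"ax":0,"ay":0,"az":0,"grip":1}
    - {"dx":2,"dy":0,"dz":0,"ax":0,"ay":0,"az":0,"grip":1}
    - {"dx":0,"dy":0,"dz":0,"ax":0,"ay":0,"az":0,"grip":1}

```text
clock: 11.98
position: [0.5335, -0.0008, 0.3137]
ee_rot: [0.134, 0.677, 0.712, -0.125]
contact_force: [0.2, -0.0, -1.0]
width: 0.0415
gripper_force: 82.0
```

jog_arm:
  plan:
    - {"dx":2,"dy":0,"dz":0,"ax":0,"ay":0,"az":0,"grip":1}
    - {"dx":3,"dy":0,"dz":0,"ax":0,"ay":0,"az":0,"grip":1}
    - {"dx":3,"dy":0,"dz":0,"ax":0,"ay":0,"az":0,"grip":1}
    - {"dx":3,"dy":0,"dz":0,"ax":0,"ay":0,"az":0,"grip":1}
    - {"dx":0,"dy":0,"dz":0,"ax":0,"ay":0,"az":0,"grip":1}

```text
clock: 12.4
position: [0.533, 0.0097, 0.3096]
ee_rot: [0.134, 0.677, 0.713, -0.125]
contact_force: [0.1, -0.1, -0.8]
width: 0.0416
gripper_force: 82.1
```

```bash
python3 - <<'E'
from g import *
legs(iR,[ins(-30,14)]);s=sensors.get_state();print(s["contact_force"],s["moment"])
E
```

```text
turn [ 0.03  0.03 -0.  ]
leg [ 2.4 -1.6  1.9] [0.5313 0.0112 0.307 ]
[ 0.09396851 -0.11521224 -0.75837278] [ 0.18811346  0.02265262 -0.03505428]
```

jog_arm:
  plan:
    - {"dx":3.5,"dy":0,"dz":0,"ax":0,"ay":0,"az":0,"grip":1}
    - {"dx":3.5,"dy":0,"dz":0,"ax":0,"ay":0,"az":0,"grip":1}
    - {"dx":3.5,"dy":0,"dz":0,"ax":0,"ay":0,"az":0,"grip":1}
    - {"dx":3.5,"dy":0,"dz":0,"ax":0,"ay":0,"az":0,"grip":1}
    - {"dx":0,"dy":0,"dz":0.8,"ax":0,"ay":0,"az":0,"grip":1}
    - {"dx":0,"dy":0,"dz":0,"ax":0,"ay":0,"az":0,"grip":1}

```text
clock: 12.9
position: [0.5323, 0.0228, 0.3044]
ee_rot: [0.134, 0.677, 0.712, -0.125]
contact_force: [-1.9, 3.3, 4.3]
width: 0.0418
gripper_force: 82.7
```

jog_arm:
  plan:
    - {"dx":0,"dy":0,"dz":0.7,"ax":0,"ay":0,"az":0,"grip":1}
    - {"dx":0,"dy":0,"dz":0,"ax":0,"ay":0,"az":0,"grip":1}

```text
clock: 13.07
position: [0.5322, 0.0227, 0.3044]
ee_rot: [0.134, 0.678, 0.712, -0.125]
contact_force: [-2.2, 7.0, 7.8]
width: 0.0417
gripper_force: 83.2
```

Resting on the tongue. Release and back out along the fingers.

jog_arm:
  plan:
    - {"dx":0,"dy":0,"dz":0,"ax":0,"ay":0,"az":0,"grip":0.1}
    - {"dx":0,"dy":0,"dz":0,"ax":0,"ay":0,"az":0,"grip":0.1}
    - {"dx":0,"dy":0,"dz":0,"ax":0,"ay":0,"az":0,"grip":0.1}
    - {"dx":0,"dy":0,"dz":0,"ax":0,"ay":0,"az":0,"grip":0.1}
    - {"dx":0,"dy":0,"dz":-15,"ax":0,"ay":0,"az":0,"grip":0.1}
    - {"dx":0,"dy":0,"dz":-30,"ax":0,"ay":0,"az":0,"grip":0.1}
    - {"dx":-20,"dy":0,"dz":-25,"ax":0,"ay":0,"az":0,"grip":1}
    - {"dx":-30,"dy":0,"dz":0,"ax":0,"ay":0,"az":0,"grip":1}
    - {"dx":0,"dy":0,"dz":0,"ax":0,"ay":0,"az":0,"grip":1}
    - {"dx":0,"dy":0,"dz":0,"ax":0,"ay":0,"az":0,"grip":1}

```text
clock: 13.9
position: [0.5333, -0.0004, 0.3873]
ee_rot: [0.135, 0.678, 0.712, -0.125]
contact_force: [-1.1, -0.1, -0.7]
width: 0.0289
gripper_force: 0.0
```

```bash
python3 - <<'E'
from g import *
c=snap("wrist","w9")
h=cv2.cvtColor(c["image"],cv2.COLOR_RGB2HSV)
# dark dot / white block extents + predicted tail position (centre x ~ -17)
for X in(-17,): 
  for k in(22,-22): print("pred tail",proj(c,m+tx*(X-50)/1e3+tz*.028+tyv*k/1e3).round(1),"nose",proj(c,m+tx*(X+50)/1e3+tz*.028+tyv*k/1e3).round(1))
w=((h[...,1]<30)&(h[...,2]>185)).astype(np.uint8)
n,l,s,ce=cv2.connectedComponentsWithStats(w)
for i in range(1,n):
  if s[i,4]>300: print(s[i],ce[i].round(1))
p,r=pose()
# push pose: tool tilted 22, turned +-90 about its z; tip L=173.4
base=nestR(22,ty)
for a in(90,-90):
    tR=base*R.from_euler('z',a,degrees=True);rv=(r.inv()*tR).as_rotvec()/np.radians(6);print(a,rv.round(2))
print(sensors.get_state()["qpos"].round(2),sensors.get_state()["width"])
E
```

```text
pred tail [276.8 149.1] nose [270.9 -35.1]
pred tail [347.3 148.8] nose [351.3 -35.2]
[ 276    0   75  152 7957] [313.3  71.4]
[380 188  72  17 789] [410.2 196.3]
[  71  210   94   67 2276] [115.9 240.8]
90 [-0.1  -0.13 14.98]
-90 [  0.13  -0.1  -15.02]
[-0.    0.23  1.64 -0.39  1.26  0.07] 0.02121453418733119
```

jog_arm:
  plan:
    - {"dx":0,"dy":0,"dz":0,"ax":0,"ay":0,"az":-1,"grip":1}
    - {"dx":0,"dy":0,"dz":0,"ax":0,"ay":0,"az":-1,"grip":1}
    - {"dx":0,"dy":0,"dz":0,"ax":0,"ay":0,"az":-1,"grip":1}
    - {"dx":0,"dy":0,"dz":0,"ax":0,"ay":0,"az":-1,"grip":1}
    - {"dx":0,"dy":0,"dz":0,"ax":0,"ay":0,"az":-1,"grip":1}
    - {"dx":0,"dy":0,"dz":0,"ax":0,"ay":0,"az":-1,"grip":1}
    - {"dx":0,"dy":0,"dz":0,"ax":0,"ay":0,"az":-1,"grip":1}
    - {"dx":0,"dy":0,"dz":0,"ax":0,"ay":0,"az":-1,"grip":1}
    - {"dx":0,"dy":0,"dz":0,"ax":0,"ay":0,"az":-1,"grip":1}
    - {"dx":0,"dy":0,"dz":0,"ax":0,"ay":0,"az":-1,"grip":1}
    - {"dx":0,"dy":0,"dz":0,"ax":0,"ay":0,"az":-1,"grip":1}
    - {"dx":0,"dy":0,"dz":0,"ax":0,"ay":0,"az":-1,"grip":1}
    - {"dx":0,"dy":0,"dz":0,"ax":0,"ay":0,"az":-1,"grip":1}
    - {"dx":0,"dy":0,"dz":0,"ax":0,"ay":0,"az":-1,"grip":1}
    - {"dx":0,"dy":0,"dz":0,"ax":0.13,"ay":-0.1,"az":-1,"grip":1}
    - {"dx":0,"dy":0,"dz":0,"ax":0,"ay":0,"az":0,"grip":1}
    - {"dx":0,"dy":0,"dz":0,"ax":0,"ay":0,"az":0,"grip":1}

```text
clock: 15.37
position: [0.5329, 0.001, 0.3854]
ee_rot: [0.01, -0.025, 0.981, -0.19]
contact_force: [0.6, 1.2, -0.2]
width: -0.0003
gripper_force: 0.0
```

```bash
cat >> g.py <<'E'
pR=nestR(22,ty)*R.from_euler('z',-90,degrees=True)
def push(x,z): return m+tx*x/1e3+tz*z/1e3-tyv*.0006-pR.apply([0,0,.1734])
E
python3 - <<'E'
from g import *
legs(pR,[push(-98,60),push(-98,10),push(-10.5,10)])
E
```

```text
turn [ 0.01  0.1  -0.02]
leg [-0.5 16.  23. ] [0.5331 0.0072 0.3581]
leg [ 0. -0. 50.] [ 0.5341 -0.0115  0.3118]
leg [-0.  87.5  0. ] [0.5299 0.0695 0.279 ]
```

jog_arm:
  plan:
    - {"dx":-0.5,"dy":8,"dz":23,"ax":0,"ay":0.1,"az":0,"grip":1}
    - {"dx":0,"dy":8,"dz":20,"ax":0,"ay":0,"az":0,"grip":1}
    - {"dx":0,"dy":0,"dz":20,"ax":0,"ay":0,"az":0,"grip":1}
    - {"dx":0,"dy":0,"dz":10,"ax":0,"ay":0,"az":0,"grip":1}
    - {"dx":0,"dy":5,"dz":0,"ax":0,"ay":0,"az":0,"grip":1}
    - {"dx":0,"dy":5,"dz":0,"ax":0,"ay":0,"az":0,"grip":1}
    - {"dx":0,"dy":5,"dz":0,"ax":0,"ay":0,"az":0,"grip":1}
    - {"dx":0,"dy":5,"dz":0,"ax":0,"ay":0,"az":0,"grip":1}
    - {"dx":0,"dy":5,"dz":0,"ax":0,"ay":0,"az":0,"grip":1}
    - {"dx":0,"dy":5,"dz":0,"ax":0,"ay":0,"az":0,"grip":1}

```text
clock: 16.2
position: [0.5336, 0.0164, 0.3026]
ee_rot: [0.007, -0.025, 0.981, -0.191]
contact_force: [-0.3, 0.1, 1.8]
width: -0.0003
gripper_force: 0.8
```

```bash
python3 - <<'E'
from g import *
legs(pR,[push(-10.5,10)])
E
```

```text
turn [-0.01  0.04 -0.01]
leg [ 1.  58.2  2. ] [0.5299 0.0695 0.279 ]
```

jog_arm:
  plan:
    - {"dx":0.1,"dy":5,"dz":0.2,"ax":0,"ay":0,"az":0,"grip":1}
    - {"dx":0.1,"dy":5,"dz":0.2,"ax":0,"ay":0,"az":0,"grip":1}
    - {"dx":0.1,"dy":5,"dz":0.2,"ax":0,"ay":0,"az":0,"grip":1}
    - {"dx":0.1,"dy":5,"dz":0.2,"ax":0,"ay":0,"az":0,"grip":1}
    - {"dx":0.1,"dy":5,"dz":0,"ax":0,"ay":0,"az":0,"grip":1}
    - {"dx":0.1,"dy":4,"dz":0,"ax":0,"ay":0,"az":0,"grip":1}
    - {"dx":0,"dy":3,"dz":0,"ax":0,"ay":0,"az":0,"grip":1}

```text
clock: 16.78
position: [0.5312, 0.0455, 0.2888]
ee_rot: [0.006, -0.025, 0.981, -0.191]
contact_force: [0.7, -1.3, 1.5]
width: -0.0001
gripper_force: 0.8
```

```bash
python3 - <<'E'
from g import *
legs(pR,[push(-10.5,10)])
c=snap("top","t10");h=cv2.cvtColor(c["image"],cv2.COLOR_RGB2HSV)
red=((h[...,0]<6)|(h[...,0]>174))&(h[...,1]>150)&(h[...,2]>60)
n,l,st,ce=cv2.connectedComponentsWithStats(red.astype(np.uint8))
for i in range(1,n):
  if st[i,4]>8: print(st[i],ce[i])
E
```

```text
turn [ 0.    0.02 -0.  ]
leg [ 0.1 25.9  0.1] [0.5299 0.0695 0.279 ]
[426 196  18  20 169] [434.07100592 205.47928994]
[225 203   5   8  32] [227.09375 206.46875]
[189 209   4  12  42] [190.54761905 214.28571429]
[339 288  18  24 198] [347.21212121 299.61616162]
[  1 394  15   6  45] [  9.93333333 397.48888889]
```

jog_arm:
  plan:
    - {"dx":0,"dy":3,"dz":0,"ax":0,"ay":0,"az":0,"grip":1}
    - {"dx":0,"dy":3,"dz":0,"ax":0,"ay":0,"az":0,"grip":1}
    - {"dx":0,"dy":3,"dz":0,"ax":0,"ay":0,"az":0,"grip":1}
    - {"dx":0,"dy":3,"dz":0,"ax":0,"ay":0,"az":0,"grip":1}

```text
clock: 17.17
position: [0.5306, 0.0564, 0.2842]
ee_rot: [0.006, -0.025, 0.981, -0.191]
contact_force: [-0.2, -1.3, 0.7]
width: -0.0002
gripper_force: 0.2
```

jog_arm:
  plan:
    - {"dx":0,"dy":2.5,"dz":0,"ax":0,"ay":0,"az":0,"grip":1}
    - {"dx":0,"dy":2.5,"dz":0,"ax":0,"ay":0,"az":0,"grip":1}
    - {"dx":0,"dy":2.5,"dz":0,"ax":0,"ay":0,"az":0,"grip":1}

```text
clock: 17.42
position: [0.5303, 0.0631, 0.2816]
ee_rot: [0.006, -0.025, 0.981, -0.191]
contact_force: [0.1, -1.8, 0.8]
width: -0.0001
gripper_force: 0.9
```

```bash
python3 - <<'E'
from g import *
legs(pR,[push(-10.5,10)])
c=snap("top","t11");h=cv2.cvtColor(c["image"],cv2.COLOR_RGB2HSV)
red=((h[...,0]<6)|(h[...,0]>174))&(h[...,1]>150)&(h[...,2]>60)
n,l,st,ce=cv2.connectedComponentsWithStats(red.astype(np.uint8))
for i in range(1,n):
  if st[i,4]>8: print(st[i],ce[i])
E
```

```text
turn [-0.    0.01 -0.01]
leg [ 0.   6.9 -0. ] [0.5299 0.0695 0.279 ]
[425 196  19  20 170] [434.  205.5]
[220 206   4   7  24] [221.375 208.75 ]
[187 210   5  11  40] [188.975 214.9  ]
[339 288  18  24 197] [347.24365482 299.62944162]
[  1 398   7   2  10] [  4.3 398.6]
```

jog_arm:
  plan:
    - {"dx":0,"dy":2,"dz":0,"ax":0,"ay":0,"az":0,"grip":1}
    - {"dx":0,"dy":2,"dz":0,"ax":0,"ay":0,"az":0,"grip":1}
    - {"dx":0,"dy":2,"dz":0,"ax":0,"ay":0,"az":0,"grip":1}
    - {"dx":0,"dy":0,"dz":0,"ax":0,"ay":0,"az":0,"grip":1}

```text
clock: 17.8
position: [0.53, 0.069, 0.2792]
ee_rot: [0.006, -0.025, 0.981, -0.19]
contact_force: [0.3, 0.2, -0.0]
width: 0.0002
gripper_force: 0.2
```

jog_arm:
  plan:
    - {"dx":0,"dy":1.5,"dz":0,"ax":0,"ay":0,"az":0,"grip":1}
    - {"dx":0,"dy":1.5,"dz":0,"ax":0,"ay":0,"az":0,"grip":1}
    - {"dx":0,"dy":0,"dz":0,"ax":0,"ay":0,"az":0,"grip":1}

```text
clock: 18.05
position: [0.53, 0.0717, 0.2782]
ee_rot: [0.006, -0.025, 0.981, -0.19]
contact_force: [-1.2, -1.6, 0.2]
width: 0.0003
gripper_force: 0.4
```

jog_arm:
  plan:
    - {"dx":0,"dy":1.5,"dz":0,"ax":0,"ay":0,"az":0,"grip":1}
    - {"dx":0,"dy":0,"dz":0,"ax":0,"ay":0,"az":0,"grip":1}

```text
clock: 18.22
position: [0.5299, 0.0725, 0.2779]
ee_rot: [0.006, -0.025, 0.981, -0.191]
contact_force: [-0.7, -3.3, 1.0]
width: 0.0003
gripper_force: 2.0
```

jog_arm:
  plan:
    - {"dx":0,"dy":1.5,"dz":0,"ax":0,"ay":0,"az":0,"grip":1}
    - {"dx":0,"dy":1.5,"dz":0,"ax":0,"ay":0,"az":0,"grip":1}
    - {"dx":0,"dy":0,"dz":0,"ax":0,"ay":0,"az":0,"grip":1}

```text
clock: 18.47
position: [0.5299, 0.0736, 0.2776]
ee_rot: [0.006, -0.025, 0.981, -0.194]
contact_force: [-0.4, -11.5, 3.8]
width: -0.0001
gripper_force: 5.8
```

jog_arm:
  plan:
    - {"dx":0,"dy":1.5,"dz":0,"ax":0,"ay":0,"az":0,"grip":1}
    - {"dx":0,"dy":0,"dz":0,"ax":0,"ay":0,"az":0,"grip":1}
    - {"dx":0,"dy":0,"dz":0,"ax":0,"ay":0,"az":0,"grip":1}

```text
clock: 18.72
position: [0.5299, 0.074, 0.2775]
ee_rot: [0.006, -0.025, 0.98, -0.195]
contact_force: [-0.9, -14.7, 4.9]
width: 0.0003
gripper_force: 7.6
```

```bash
python3 - <<'E'
from g import *
legs(pR,[push(-10.5,10)])
c=snap("top","t12");h=cv2.cvtColor(c["image"],cv2.COLOR_RGB2HSV)
red=((h[...,0]<6)|(h[...,0]>174))&(h[...,1]>150)&(h[...,2]>60)
n,l,st,ce=cv2.connectedComponentsWithStats(red.astype(np.uint8))
for i in range(1,n):
  if st[i,4]>8: print(st[i],ce[i])
print("pred top nose-centre first/loose home",[proj(c,m+tx*x+tz*.028).round(1) for x in(.195,.095)])
E
```

```text
turn [-0.09  0.01  0.01]
leg [ 0.2 -4.7  0.4] [0.5299 0.0695 0.279 ]
[426 196  18  20 167] [434.14371257 205.41317365]
[216 207   5   6  24] [217.95833333 209.54166667]
[184 210   5  12  40] [186.   215.65]
[339 288  18  24 197] [347.19796954 299.54822335]
pred top nose-centre first/loose home [array([186.7, 216.2]), array([218.4, 208.1])]
```

jog_arm:
  plan:
    - {"dx":0,"dy":2,"dz":0,"ax":0,"ay":0,"az":0,"grip":1}
    - {"dx":0,"dy":0,"dz":0,"ax":0,"ay":0,"az":0,"grip":1}
    - {"dx":0,"dy":0,"dz":0,"ax":0,"ay":0,"az":0,"grip":1}

```text
clock: 19.02
position: [0.5299, 0.0747, 0.2774]
ee_rot: [0.006, -0.026, 0.98, -0.197]
contact_force: [-0.4, -19.0, 8.4]
width: -0.0001
gripper_force: 10.0
```

jog_arm:
  plan:
    - {"dx":0,"dy":-10,"dz":0,"ax":0,"ay":0,"az":0,"grip":1}
    - {"dx":0,"dy":-25,"dz":0,"ax":0,"ay":0,"az":0,"grip":1}
    - {"dx":0,"dy":-35,"dz":0,"ax":0,"ay":0,"az":0,"grip":1}
    - {"dx":0,"dy":-20,"dz":-30,"ax":0,"ay":0,"az":0,"grip":1}
    - {"dx":0,"dy":0,"dz":-40,"ax":0,"ay":0,"az":0,"grip":1}
    - {"dx":0,"dy":0,"dz":-20,"ax":0,"ay":0,"az":0,"grip":1}
    - {"dx":0,"dy":0,"dz":0,"ax":0,"ay":0,"az":0,"grip":1}
    - {"dx":0,"dy":0,"dz":0,"ax":0,"ay":0,"az":0,"grip":1}

```text
clock: 19.68
position: [0.5321, 0.0298, 0.3936]
ee_rot: [0.008, -0.025, 0.981, -0.19]
contact_force: [0.1, -0.9, -1.0]
width: 0.0
gripper_force: 0.0
```

```bash
python3 - <<'E'
from g import *
c=snap("wrist","w13");t=snap("top","t13")
print("pred px tail(x=4), gap(x=104), stop(x=204) at z=28:",[proj(c,m+tx*x+tz*.028).round(1) for x in(.004,.054,.104,.204)])
h=cv2.cvtColor(t["image"],cv2.COLOR_RGB2HSV)
a,b=[proj(t,m+tx*x+tz*.028) for x in(-.02,.215)]
N=95
for i in range(N):
    q=a+(b-a)*i/(N-1);x=-20+235*i/(N-1)
    v=cv2.remap(t["image"],np.float32([[q[0]]]),np.float32([[q[1]]]),cv2.INTER_LINEAR)[0,0]
    hs=cv2.cvtColor(v[None,None],cv2.COLOR_RGB2HSV)[0,0]
    if x<14 or 90<x<112 or x>175: print(round(x,1),v,hs)
E
```

```text
pred px tail(x=4), gap(x=104), stop(x=204) at z=28: [array([446.1, 206.1]), array([516.1, 206. ]), array([585.7, 205.9]), array([723.5, 205.6])]
-20.0 [78 78 79] [120   3  79]
-17.5 [77 78 78] [90  3 78]
-15.0 [76 77 77] [90  3 77]
-12.5 [77 78 78] [90  3 78]
-10.0 [84 84 84] [ 0  0 84]
-7.5 [98 99 98] [60  3 99]
-5.0 [110 111 110] [ 60   2 111]
-2.5 [114 115 114] [ 60   2 115]
0.0 [115 117 116] [ 75   4 117]
2.5 [117 118 117] [ 60   2 118]
5.0 [120 121 121] [ 90   2 121]
7.5 [122 124 124] [ 90   4 124]
10.0 [111 113 113] [ 90   5 113]
12.5 [87 88 88] [90  3 88]
92.5 [105  80  78] [  2  66 105]
95.0 [98 49 46] [  2 135  98]
97.5 [94 28 24] [  2 190  94]
100.0 [93 20 15] [  2 214  93]
102.5 [93 19 15] [  2 214  93]
105.0 [92 23 20] [  1 200  92]
107.5 [95 44 43] [  1 140  95]
110.0 [101  77  75] [  2  66 101]
177.5 [96 97 97] [90  3 97]
180.0 [94 96 95] [75  5 96]
182.5 [94 96 95] [75  5 96]
185.0 [94 94 93] [30  3 94]
187.5 [89 84 83] [ 5 17 89]
190.0 [82 64 63] [ 2 59 82]
192.5 [76 37 35] [  1 138  76]
195.0 [75 19 15] [  2 204  75]
197.5 [75 14 10] [  2 221  75]
200.0 [76 14 10] [  2 221  76]
202.5 [76 18  9] [  4 225  76]
205.0 [76 29  6] [ 10 235  76]
207.5 [79 49  4] [ 18 242  79]
210.0 [90 66  1] [ 22 252  90]
212.5 [98 74  0] [ 23 255  98]
215.0 [98 74  5] [ 22 242  98]
```

In the top view, the earlier block's red runs straight into the yellow stop and the loose block's red straight into the earlier block's tail, with no gap at either. The push stalled at 19 N and the arm is clear, so I'm handing in.

```bash
python3 -c "
from rig import manip;print(manip.sign_off())"
```

```text
the job is handed in; nothing more can be done
None
```

The loose block was tipped up in the nest, gripped by its tail, and pushed down the tube until both blocks sat together against the yellow stop, red ends downhill; the arm stayed well away from the jar, hammer and bowl, and the job was handed in at about 20 s.

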